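# Centre-mark a tub lid's batten with an automatic punch

## Task

Mark the screw centre in the tub lid's handle batten: take the automatic punch out of its stand, put its point gently down the hole in the steel guide plate until it rests on the wood at the bottom of the bore, and press straight down until the punch trips with a snap, then ease off at once (never lean on it with 20 N or more). Finally set the tripped punch gently back upright in its stand, flange down on the block, and leave everything else on the bench where it is.

Things in the scene. Friction and masses are not known exactly. Their poses are not given: they have to be found in the camera images.
- punch: the automatic punch, 0.2 to 0.35 kg, upright in the stand at first. Origin: underside of its flange, on the axis; z along the axis, up. Dark flange 31 mm wide, z 0 to 6 mm; above it the ribbed 22 mm round barrel to z 58 mm: grip it (about 40 N) with the finger tips just above the flange. Below: 20 mm round barrel to z -14, cone to z -19, then the 6 mm needle to z -59 mm
- point (a point): the blunted point of the sprung needle, on the punch's axis, 59 mm below the flange's underside (55 once tripped). Pushed in, it resists with 2 N plus 3.5 N per mm; at 12 to 16 N (3 to 5 mm) the punch trips with a snap and the reaction falls to 2 to 6 N. Pressed on, it grows again by 3.5 N per mm up to a hard stop, about 13 mm from first touch. Tripped, it stays tripped
- pin_top (a point): top of the 8 mm dark pin in the middle of the punch's top end: 59 mm above the flange's underside (1 mm proud of the barrel) while cocked, 63 mm (5 mm proud) once tripped
- stand: the punch's stand, a fixed dark wooden block 84 x 84 x 70 mm; origin under its centre. One vertical hole of 24 mm diameter through its middle with a 3 mm chamfer
- socket (a point): centre of the stand's hole at its top face, 70 mm above the bench; in place, the punch's flange underside rests here
- lid: the round wooden tub lid, fixed on the bench: disc 220 mm across and 18 mm thick, with a wooden handle batten 185 x 50 x 40 mm on top along the lid's x axis (x -95 to 90 mm, top 58 mm above the bench). Origin under the disc's centre. A steel guide plate lies on the batten, 30 mm from the lid's centre towards the lid's +x
- guide: the steel guide plate, 64 x 44 x 8 mm, fixed on the batten (top 66 mm above the bench), with a hole of 8.5 mm diameter through its middle, chamfered 3 mm; origin under its centre. It must not take more than 12 N from the punch
- bore (a point): centre of the guide's hole at its top face, 66 mm above the bench. The bore runs straight down through the guide into the wood; its wooden bottom lies somewhere from 10 to 31 mm below this point, differing from lid to lid and not measured: it must be felt
- awl: loose bystander: scratch awl, wooden handle 26 mm thick, 170 mm long, lying flat; origin under its middle
- mallet: loose bystander: wooden mallet lying on the bench, 52 mm high, handle 200 mm; origin under its head
- plane: loose bystander: wooden hand plane 200 x 52 mm, about 80 mm high; origin under its middle
- hoop: loose bystander: copper hoop 140 mm across, 18 mm high, lying flat; origin at its centre on the bench
- stave: loose bystander: flat wooden stave 240 x 50 x 16 mm; origin under its middle
- wedge_block: loose bystander: wooden block 90 x 60 x 45 mm; origin under its middle
- glue_jar: loose bystander: amber glass jar 56 mm across, 75 mm high, steel cap; origin under its middle
- spokeshave: loose bystander: spokeshave, 200 mm long, 22 mm high; origin under its middle

How it is judged:
On the way, in this order (a step that is already met when the one before it is completed fails the run):
1. the cocked punch is upright with its point through the guide plate, resting on the wood at the bottom of the bore (horizontal distance between point and bore below 0.004 m and z of point in the frame of bore below -0.0088 m and angle between punch's own z axis and vertical below 0.15 rad and contact force between punch and lid above 1 N and z of pin_top in the frame of punch below 0.0605 m), for 0.1 s.
2. the punch has tripped with its point still in the bore (horizontal distance between point and bore below 0.004 m and z of point in the frame of bore below -0.0088 m and angle between punch's own z axis and vertical below 0.15 rad and z of pin_top in the frame of punch above 0.062 m), for 0.05 s.
At the end, for the whole second after the job is handed in: the punch is tripped (pin 5 mm proud) and stands released, upright within 0.08 rad and at rest in the stand's hole, centred within 4 mm, its flange within 3 mm of the stand's top (z of pin_top in the frame of punch above 0.062 m and horizontal distance between punch and socket below 0.004 m and z of punch in the frame of socket between -0.003 and 0.003 m and angle between punch's own z axis and vertical below 0.08 rad and linear speed of punch below 0.02 m/s); the robot touches nothing.
It fails at once if the punch pressed on the lid (wood and guide together) with more than 20 N (contact force between punch and lid above 20 N).
It fails at once if the punch pressed against the steel guide plate with more than 12 N (contact force between punch and guide above 12 N).
It fails at once if the punch knocked, dropped or rammed on the stand with more than 40 N (contact force between punch and stand above 40 N).
It fails at once if a loose bystander moved by more than 20 mm (distance of any of awl, mallet, plane, hoop, stave, wedge_block, glue_jar, spokeshave from where it was at the start of the episode above 0.02 m).
It also fails if it takes over 58 s, if anything falls off the work surface, if the arm or the gripper's body presses on something with over 40 N, if the wrist force passes 120 N, or if a joint passes its speed limit or range.

## Robot

A 6-joint arm with a two-finger parallel gripper is mounted at the origin on the work surface. World frame = base frame: x ahead of the robot, y to its left, z up, the work surface at z = 0. Lengths are in m, angles in rad, forces in N, time in s.
With the tool pointing down it reaches from about 0.325 to 0.85 m from the base axis. Payload 15.5 kg.
Tool frame: the origin (TCP) lies at the very end of the fingers, on their centre line; the grasp point (between the pads) lies 19 mm behind it; z points along the fingers, y is the direction in which the jaws open and shut (so a half turn about z gives the same grasp; the last joint's range is limited). The gripper opens to 91 mm and grips with 3 to 60 N. Pads are 32 mm wide; open, the fingers measure 118 mm over their backs; the gripper's body (76 mm by 178 mm) begins 60 mm behind the grasp point.
Start: joints at [-1.298, 0.494, 1.345, -0, 1.302, -0.096], TCP at [0.225, -0.583, 0.214] pointing down, gripper open.
Joint ranges: [-2.91, 2.91], [-0.82, 2.16], [0.22, 2.67], [-1.22, 4.37], [0.12, 2.79], [-3.08, 3.08]. Speed limits (rad/s): [1.89, 1.89, 2.57, 3.01, 3.01, 3.01].

## Interface

Orientations are given as a unit quaternion [x, y, z, w].
In Python, from cell import manip gives the robot as it stands.
- The arm moves only by the shell command python3 -m handwheel 'ROWS' [OPENING] [FORCE]. ROWS is JSON, a list of rows, each an object of numbers: "tx", "ty", "tz": the shift along the tool's x, y, z in cm; "roll": the turn about the tool's z in degrees. A call has 1 to 20 rows; each row is the pose to reach, as a shift and turn from the pose commanded when the call began, along the tool's axes at that moment; what a row does not reach only later rows make up. A row lasts 1/10 s, in which the tool goes at most 50 mm and 8.59 degrees, less where a joint would pass 70% of its speed; a pose out of reach is approached as far as the arm can. A call with a gripper value outside its range is refused whole. OPENING is the finger opening in cm, from 0 to 9.12, set as the call begins (- or left out, the last holds). The fingers move at their own pace and stop on an object; FORCE is the grip in N (left out, the last holds). Time passes only in rows, so rows that repeat a pose let the fingers close. It gives the time, the measured TCP pose, the force and the opening at its end, in the units of the state.
- manip.get_obs(): the state, without advancing time (a new reading comes with each control period).
- manip.grab_frame(name): name is "side" or "top"; returns a dict with "image" (384x512x3 uint8, blue, green, red), "camera_matrix" (3x3 intrinsics, pixels), "xyz" and "attitude" of the camera in the world. Camera axes: x right, y down, z forward; pixel columns grow to the right and rows downward; lengths in m; the calibration is good to about 2 mm. A picture is of the moment at which its call begins. There is no depth.
- manip.job_done(): hands the job in, once; it reports no verdict.
The state is a dict: "clock": time; "joint_positions": joint angles; "joint_velocities": joint speeds; "effort": joint torques, N m; "eef_pos": TCP position; "eef_rot": TCP orientation; "ft_force": force on the tool from outside, world axes, zero at the start; "torque": the same for the moment, N m; "gripper_width": finger opening in m.
Only numpy, scipy, OpenCV 4.12 (cv2) and the standard library are available. Lean on these libraries where they do the work, as an engineer would, in place of code of your own. Each camera call takes 0.05 s, during which the arm holds its last target.

## Working session

There is one attempt and no reset: what is moved stays moved. The work goes in short steps, Python scripts to look and compute and a shell command to move; the robot and the scene stay as the last step left them, time stands still between calls to the robot, and variables do not carry over. Pictures are saved under pics/ and viewed, and the job is handed in when it is done.

```bash
ls; mkdir -p pics; python3 - <<'E'
from cell import manip
import cv2
o=manip.get_obs()
print({k:(v if not hasattr(v,'round') else v.round(4) if not isinstance(v,float) else v) for k,v in o.items()})
for n in("side","top"):
    f=manip.grab_frame(n); cv2.imwrite(f"pics/{n}0.png",f["image"]); print(n,f["camera_matrix"],f["xyz"],f["attitude"])
E
```

```text
pics
{'clock': 0.0, 'joint_positions': array([-1.2985,  0.4942,  1.3461, -0.    ,  1.3025, -0.0955]), 'joint_velocities': array([ 0.0011,  0.0008, -0.0004,  0.0001, -0.0014,  0.0006]), 'effort': array([ 1.10000e-03, -8.78828e+01, -3.81847e+01,  7.08000e-02,
        5.33000e-02, -0.00000e+00]), 'eef_pos': array([ 0.2246, -0.5828,  0.2133]), 'eef_rot': array([ 9.831e-01,  1.829e-01, -1.000e-04, -6.000e-04]), 'ft_force': array([ 0.2926,  0.4949, -0.1792]), 'torque': array([ 0.021 ,  0.0253, -0.0039]), 'gripper_width': 0.0908262495650546}
side [[408.90909587   0.         257.66454386]
 [  0.         408.90909587 195.49297761]
 [  0.           0.           1.        ]] [0.47609054 0.90840497 0.84540174] [-0.03390946  0.90109014 -0.43215081  0.01150622]
top [[383.62899811   0.         247.31176598]
 [  0.         383.62899811 194.1689573 ]
 [  0.           0.           1.        ]] [0.46710885 0.00606331 1.22958707] [-0.70135868  0.71184539 -0.03363543  0.01551793]
```

View pics/side0.png

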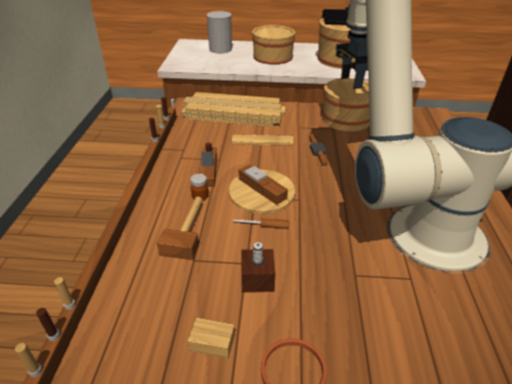

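View pics/top0.png

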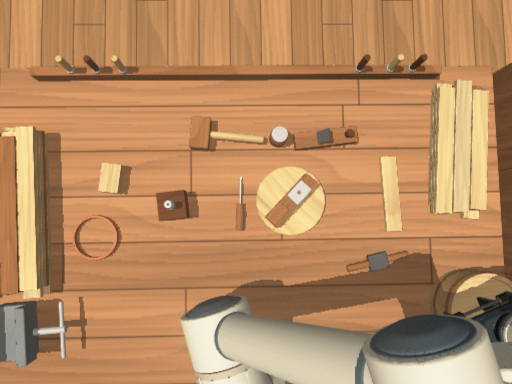

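The side view shows the stand with the punch at about (258,262) and the lid with its steel plate at about (255,172). In the top view the stand is at about (172,206) and the plate at about (300,190). I'll zoom in next.

```bash
cat > h.py <<'E'
import numpy as np, cv2
from scipy.spatial.transform import Rotation as R
from cell import manip
def proj(f,p):
    p=np.atleast_2d(p); c=(p-f["xyz"])@R.from_quat(f["attitude"]).as_matrix()
    q=c@f["camera_matrix"].T; return q[:,:2]/q[:,2:]
def ray(f,uv):
    d=np.linalg.inv(f["camera_matrix"])@[uv[0],uv[1],1]; return R.from_quat(f["attitude"]).as_matrix()@d
def onz(f,uv,z):
    d=ray(f,uv); return f["xyz"]+d*(z-f["xyz"][2])/d[2]
def tri(f,a,g,b):
    A=[];B=[]
    for F,u in((f,a),(g,b)):
        d=ray(F,u);d/=np.linalg.norm(d);M=np.eye(3)-np.outer(d,d);A.append(M);B.append(M@F["xyz"])
    s=np.linalg.lstsq(np.vstack(A),np.hstack(B),rcond=None);return s[0],np.sqrt(s[1])
E
python3 - <<'E'
import cv2,numpy as np
t=cv2.imread('pics/top0.png');s=cv2.imread('pics/side0.png')
def z(i,x,y,w,h,k): return cv2.resize(i[y:y+h,x:x+w],None,fx=k,fy=k,interpolation=cv2.INTER_NEAREST)
a=np.hstack([z(t,150,185,45,45,8),z(t,270,165,55,45,8)]);cv2.imwrite('pics/z1.png',a)
b=np.hstack([z(s,235,235,45,60,8),z(s,232,155,55,60,8)]);cv2.imwrite('pics/z2.png',b)
E
```

```text
(no output)
```

View pics/z1.png

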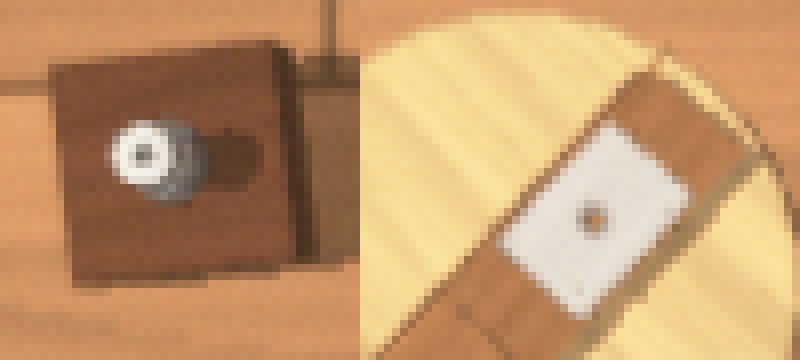

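View pics/z2.png

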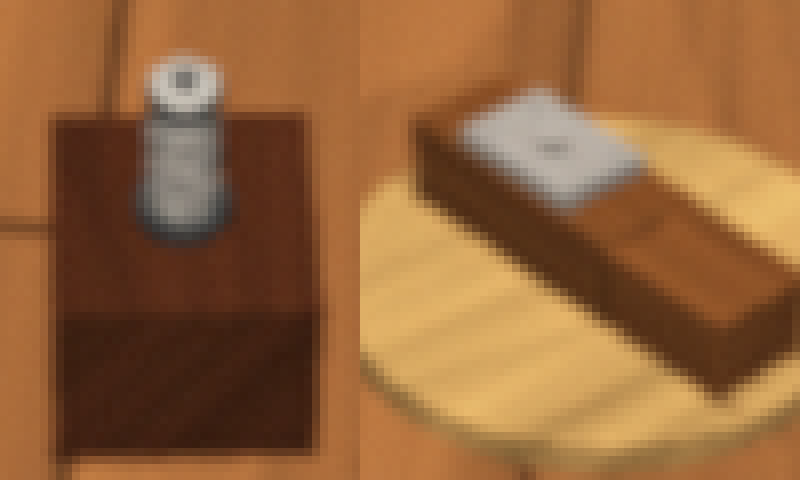

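```bash
python3 - <<'E'
from h import *
t=manip.grab_frame("top");s=manip.grab_frame("side")
print("pin",tri(t,(167.4,203.9),s,(257.5,244.2)),onz(t,(167.4,203.9),.129),onz(s,(257.5,244.2),.129))
print("hole",tri(t,(298.5,191.8),s,(255.6,173)),onz(t,(298.5,191.8),.066),onz(s,(255.6,173.),.066))
for n,f,(x,y,w,h) in(("t",t,(270,165,55,45)),("s",s,(232,155,55,40))):
    i=f["image"][y:y+h,x:x+w].astype(int); m=((i.max(2)-i.min(2)<40)&(i.min(2)>120)).astype(np.uint8)
    c=max(cv2.findContours(m,cv2.RETR_EXTERNAL,cv2.CHAIN_APPROX_NONE)[0],key=cv2.contourArea)
    M=cv2.moments(c);u=(x+M['m10']/M['m00'],y+M['m01']/M['m00'])
    ps=[onz(f,p[0]+[x,y],.066)[:2]*1000 for p in c]
    r=cv2.minAreaRect(np.float32(ps)); print(n,u,onz(f,u,.066),r)
# stand top corners in top view
for c in((50,65),(275,40),(295,265),(75,285)): print(onz(t,(150+c[0]/8-.5,185+c[1]/8-.5),.07).round(4))
# stand top corners side: back-left, back-right, front-right, front-left
for c in((52,115),(305,115),(318,315),(55,315)): print("s",onz(s,(235+c[0]/8-.5,235+c[1]/8-.5),.07).round(4))
E
```

```text
pin (array([0.51964502, 0.20624438, 0.12781176]), array([0.00099381])) [0.51888567 0.20601336 0.129     ] [0.5202757  0.20738208 0.129     ]
hole (array([ 0.55353078, -0.1814132 ,  0.06240979]), array([0.00037061])) [ 0.55300304 -0.18083896  0.066     ] [ 0.55343767 -0.17643628  0.066     ]
t (298.98920634920637, 192.2215873015873) [ 0.55169192 -0.18230548  0.066     ] ((551.6821899414062, -182.4012908935547), (42.419532775878906, 63.2099609375), 46.6254768371582)
s (255.44526445264452, 172.83148831488316) [ 0.55401258 -0.17733589  0.066     ] ((554.3737182617188, -177.90420532226562), (43.557838439941406, 63.99974822998047), 45.13867950439453)
[0.5562 0.2516 0.07  ]
[0.5645 0.1672 0.07  ]
[0.4795 0.16   0.07  ]
[0.4733 0.2422 0.07  ]
s [0.5655 0.1699 0.07  ]
s [0.4834 0.1634 0.07  ]
s [0.4759 0.2471 0.07  ]
s [0.556  0.2534 0.07  ]
```

```bash
cat >> h.py <<'E'
def go(target):
    o=manip.get_obs(); Rm=R.from_quat(o["eef_rot"]).as_matrix()
    print("t",round(o["clock"],2),"pos",o["eef_pos"].round(4),"shift cm tool",((np.array(target)-o["eef_pos"])@Rm*100).round(2),"z tilt",Rm[:,2].round(4),"F",o["ft_force"].round(2),"w",round(o["gripper_width"],4))
E
python3 -c "
from h import *
go([.5195,.2068,.17])"
```

```text
t 0.2 pos [ 0.2247 -0.583   0.2136] shift cm tool [ 55.91 -63.1    4.4 ] z tilt [-2.e-04  7.e-04 -1.e+00] F [ 0.16 -0.66 -1.24] w 0.0913
```

```bash
python3 -m handwheel '[{"tx":55.9,"ty":-63.1,"tz":2},{"tx":55.9,"ty":-63.1,"tz":2},{"tx":55.9,"ty":-63.1,"tz":2},{"tx":55.9,"ty":-63.1,"tz":2},{"tx":55.9,"ty":-63.1,"tz":2},{"tx":55.9,"ty":-63.1,"tz":2},{"tx":55.9,"ty":-63.1,"tz":2},{"tx":55.9,"ty":-63.1,"tz":2},{"tx":55.9,"ty":-63.1,"tz":2},{"tx":55.9,"ty":-63.1,"tz":2},{"tx":55.9,"ty":-63.1,"tz":2},{"tx":55.9,"ty":-63.1,"tz":2},{"tx":55.9,"ty":-63.1,"tz":2},{"tx":55.9,"ty":-63.1,"tz":2},{"tx":55.9,"ty":-63.1,"tz":2},{"tx":55.9,"ty":-63.1,"tz":2},{"tx":55.9,"ty":-63.1,"tz":2},{"tx":55.9,"ty":-63.1,"tz":2},{"tx":55.9,"ty":-63.1,"tz":2},{"tx":55.9,"ty":-63.1,"tz":2}]' 9.1 40; python3 -c "
from h import *
go([.5195,.2068,.17])"
```

```text
t 0.2 pos [ 0.2247 -0.583   0.2136] shift cm tool [ 55.91 -63.1    4.4 ] z tilt [-2.e-04  7.e-04 -1.e+00] F [ 0.16 -0.66 -1.24] w 0.0913invalid input at $[0]: expected keys tx, ty, tz, roll
```

```bash
python3 -m handwheel '[{"tx":55.9,"ty":-63.1,"tz":2,"roll":0},{"tx":55.9,"ty":-63.1,"tz":2,"roll":0},{"tx":55.9,"ty":-63.1,"tz":2,"roll":0},{"tx":55.9,"ty":-63.1,"tz":2,"roll":0},{"tx":55.9,"ty":-63.1,"tz":2,"roll":0},{"tx":55.9,"ty":-63.1,"tz":2,"roll":0},{"tx":55.9,"ty":-63.1,"tz":2,"roll":0},{"tx":55.9,"ty":-63.1,"tz":2,"roll":0},{"tx":55.9,"ty":-63.1,"tz":2,"roll":0},{"tx":55.9,"ty":-63.1,"tz":2,"roll":0},{"tx":55.9,"ty":-63.1,"tz":2,"roll":0},{"tx":55.9,"ty":-63.1,"tz":2,"roll":0},{"tx":55.9,"ty":-63.1,"tz":2,"roll":0},{"tx":55.9,"ty":-63.1,"tz":2,"roll":0},{"tx":55.9,"ty":-63.1,"tz":2,"roll":0},{"tx":55.9,"ty":-63.1,"tz":2,"roll":0},{"tx":55.9,"ty":-63.1,"tz":2,"roll":0},{"tx":55.9,"ty":-63.1,"tz":2,"roll":0},{"tx":55.9,"ty":-63.1,"tz":2,"roll":0},{"tx":55.9,"ty":-63.1,"tz":2,"roll":0}]' 9.1 40; python3 -c "
from h import *
go([.5195,.2068,.17])
for n in('top','side'):
  cv2.imwrite(f'pics/{n}1.png',manip.grab_frame(n)['image'])"
```

```text
clock: 2.2
eef_pos: [0.519, 0.2058, 0.1938]
eef_rot: [0.983, 0.183, -0.0, 0.0]
ft_force: [0.1, -0.3, 0.2]
gripper_width: 0.0909
t 2.2 pos [0.519  0.2058 0.1938] shift cm tool [ 0.08 -0.07  2.38] z tilt [-7.e-04 -4.e-04 -1.e+00] F [ 0.05 -0.28  0.19] w 0.0909
```

View pics/side1.png

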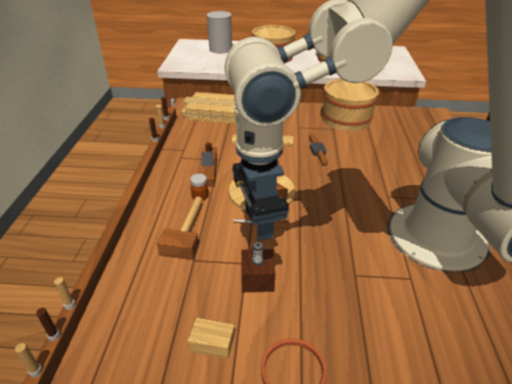

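Side view: the gripper is centred above the punch and its pin at about (258,244). I'll descend and grip.

```bash
python3 -m handwheel '[{"tx":0.1,"ty":-0.1,"tz":3,"roll":0},{"tx":0.1,"ty":-0.1,"tz":6,"roll":0},{"tx":0.1,"ty":-0.1,"tz":9,"roll":0},{"tx":0.1,"ty":-0.1,"tz":10.5,"roll":0},{"tx":0.1,"ty":-0.1,"tz":11.2,"roll":0},{"tx":0.1,"ty":-0.1,"tz":11.4,"roll":0},{"tx":0.1,"ty":-0.1,"tz":11.4,"roll":0}]' 9.1 40; python3 -c "
from h import *
go([.5195,.2068,.079])"
```

```text
clock: 3.0
eef_pos: [0.5204, 0.2076, 0.0805]
eef_rot: [0.983, 0.183, 0.0, -0.0]
ft_force: [0.5, -0.4, 0.1]
gripper_width: 0.0911
t 3.0 pos [0.5204 0.2076 0.0805] shift cm tool [-0.12  0.05  0.15] z tilt [ 8.e-04  2.e-04 -1.e+00] F [ 0.49 -0.44  0.11] w 0.0911
```

```bash
python3 -m handwheel '[{"tx":-0.1,"ty":0,"tz":0.1,"roll":0},{"tx":-0.1,"ty":0,"tz":0.1,"roll":0}]' 9.1 40;  python3 -m handwheel '[{"tx":0,"ty":0,"tz":0,"roll":0},{"tx":0,"ty":0,"tz":0,"roll":0},{"tx":0,"ty":0,"tz":0,"roll":0},{"tx":0,"ty":0,"tz":0,"roll":0},{"tx":0,"ty":0,"tz":0,"roll":0},{"tx":0,"ty":0,"tz":0,"roll":0},{"tx":0,"ty":0,"tz":0,"roll":0},{"tx":0,"ty":0,"tz":0,"roll":0}]' 1.5 40
```

```text
clock: 3.2
eef_pos: [0.5193, 0.2075, 0.0796]
eef_rot: [0.983, 0.183, 0.0, -0.0]
ft_force: [0.3, 0.9, 0.1]
gripper_width: 0.0913
clock: 4.0
eef_pos: [0.5191, 0.2075, 0.0789]
eef_rot: [0.983, 0.183, 0.0, -0.0]
ft_force: [0.3, -0.2, -0.2]
gripper_width: 0.0297
```

```bash
python3 -m handwheel '[{"tx":0,"ty":0,"tz":0,"roll":0},{"tx":0,"ty":0,"tz":0,"roll":0},{"tx":0,"ty":0,"tz":0,"roll":0},{"tx":0,"ty":0,"tz":0,"roll":0}]' 1.5 40
```

```text
clock: 4.4
eef_pos: [0.5191, 0.2075, 0.0789]
eef_rot: [0.983, 0.183, -0.0, -0.0]
ft_force: [-0.4, 0.5, 0.2]
gripper_width: 0.0216
```

```bash
python3 -m handwheel '[{"tx":0,"ty":0,"tz":-1,"roll":0},{"tx":0,"ty":0,"tz":-3,"roll":0},{"tx":0,"ty":0,"tz":-5,"roll":0},{"tx":0,"ty":0,"tz":-7,"roll":0},{"tx":0,"ty":0,"tz":-8.5,"roll":0},{"tx":0,"ty":0,"tz":-8.5,"roll":0},{"tx":0,"ty":0,"tz":-8.5,"roll":0}]' 1.5 40; python3 -c "
from h import *
go([.5525,-.180,.16])
for n in('top','side'):
  cv2.imwrite(f'pics/{n}2.png',manip.grab_frame(n)['image'])
  f=manip.grab_frame(n);o=manip.get_obs();print(proj(f,[o['eef_pos'],o['eef_pos']-[0,0,.0679]]))
i=cv2.imread('pics/side2.png')
cv2.imwrite('pics/z3.png',cv2.resize(i[180:280,220:300],None,fx=6,fy=6,interpolation=0))"
```

```text
clock: 5.1
eef_pos: [0.5189, 0.2075, 0.1639]
eef_rot: [0.983, 0.183, 0.0, -0.0]
ft_force: [-0.1, 0.2, -3.3]
gripper_width: 0.0214
t 5.1 pos [0.5189 0.2075 0.1639] shift cm tool [-10.8   37.36   0.39] z tilt [ 2.e-04  0.e+00 -1.e+00] F [-0.12  0.16 -3.29] w 0.0214
[[164.66385296 203.48810818]
 [169.03978944 204.53571492]]
[[258.31762711 234.16616671]
 [258.05639505 253.82614565]]
```

View pics/z3.png

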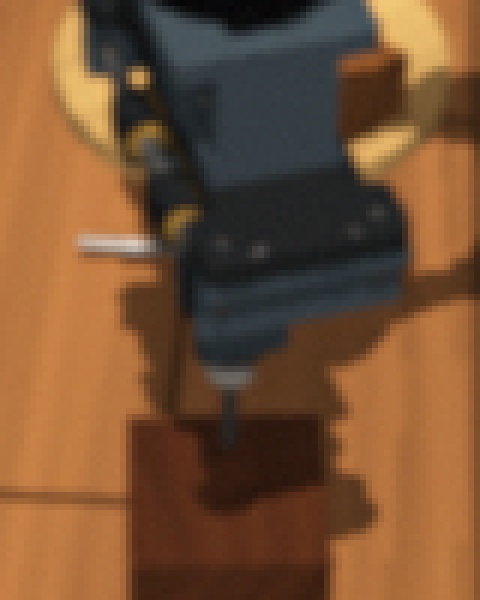

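Held upright: the needle tip is at about (257.7,253.3), against a prediction of (258.1,253.8). Next I'll carry it to the guide.

```bash
python3 -m handwheel '[{"tx":-0.4,"ty":1.5,"tz":0,"roll":0},{"tx":-1.3,"ty":4.5,"tz":0,"roll":0},{"tx":-2.3,"ty":8,"tz":0,"roll":0},{"tx":-3.5,"ty":12,"tz":0,"roll":0},{"tx":-4.6,"ty":16,"tz":0,"roll":0},{"tx":-5.8,"ty":20,"tz":0,"roll":0},{"tx":-6.9,"ty":24,"tz":0,"roll":0},{"tx":-8.1,"ty":28,"tz":0,"roll":0},{"tx":-9.2,"ty":32,"tz":0,"roll":0},{"tx":-10.2,"ty":35.5,"tz":0,"roll":0},{"tx":-10.7,"ty":37,"tz":0,"roll":0},{"tx":-10.8,"ty":37.4,"tz":0,"roll":0},{"tx":-10.8,"ty":37.4,"tz":0,"roll":0},{"tx":-10.8,"ty":37.4,"tz":0,"roll":0}]' 1.5 40; python3 -c "
from h import *
go([.5525,-.180,.14])
for n in('top','side'):
  f=manip.grab_frame(n)
  cv2.imwrite(f'pics/{n}3.png',f['image'])
  o=manip.get_obs();p=o['eef_pos']-[0,0,.0679];print(n,proj(f,[o['eef_pos'],p,[p[0],p[1],.066]]))
i=cv2.imread('pics/side3.png');j=cv2.imread('pics/top3.png')
cv2.imwrite('pics/z4.png',np.hstack([cv2.resize(i[135:205,225:290],None,fx=6,fy=6,interpolation=0),cv2.resize(j[155:225,265:330],None,fx=6,fy=6,interpolation=0)]))"
```

```text
clock: 6.7
eef_pos: [0.5525, -0.1793, 0.1638]
eef_rot: [0.983, 0.183, -0.0, -0.0]
ft_force: [-0.7, 0.7, -2.4]
gripper_width: 0.0215
t 6.7 pos [ 0.5525 -0.1793  0.1638] shift cm tool [-0.02  0.07  2.38] z tilt [-6.e-04  5.e-04 -1.e+00] F [-0.72  0.7  -2.39] w 0.0215
top [[303.41244313 189.30355467]
 [299.51133961 191.18197483]
 [297.93429695 191.94133656]]
side [[256.07755858 146.98577658]
 [255.94830906 164.9564481 ]
 [255.89380958 172.53398068]]
```

View pics/z4.png

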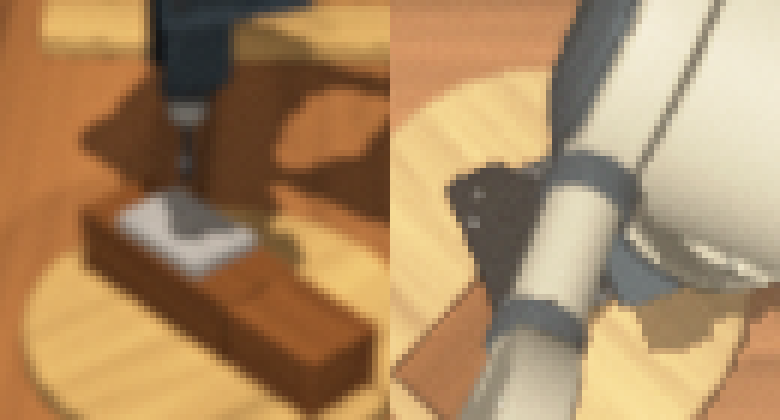

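The needle tip is at about (255.5,164.5) in the side view, over the plate. The arm hides the top view. I'll go down to about 4 mm above the plate and compare directly.

```bash
python3 -m handwheel '[{"tx":0,"ty":0,"tz":0.8,"roll":0},{"tx":0,"ty":0,"tz":1.8,"roll":0},{"tx":0,"ty":0,"tz":2.4,"roll":0},{"tx":0,"ty":0,"tz":2.6,"roll":0},{"tx":0,"ty":0,"tz":2.6,"roll":0}]' 1.5 40; python3 -c "
from h import *
go([.5525,-.180,.14])
a=0
for k in range(3):
  f=manip.grab_frame('side');a=a+f['image'].astype(float)/3
o=manip.get_obs();p=o['eef_pos']-[0,0,.0679];print(p,proj(f,[p,[p[0],p[1],.066],[p[0],p[1]+.002,.066]]))
i=a.astype(np.uint8)
cv2.imwrite('pics/z5.png',cv2.resize(i[145:190,232:282],None,fx=13,fy=13,interpolation=2))"
```

```text
clock: 7.3
eef_pos: [0.5526, -0.1802, 0.1374]
eef_rot: [0.983, 0.183, -0.0, -0.0]
ft_force: [0.1, 0.6, -1.9]
gripper_width: 0.0214
t 7.3 pos [ 0.5526 -0.1802  0.1374] shift cm tool [-0.   -0.02 -0.26] z tilt [-8.e-04  4.e-04 -1.e+00] F [ 0.06  0.64 -1.85] w 0.0214
[ 0.55298966 -0.18039473  0.0702355 ] [[255.8345259  171.24748005]
 [255.8270641  172.30383359]
 [255.78147896 172.65851961]]
```

View pics/z5.png

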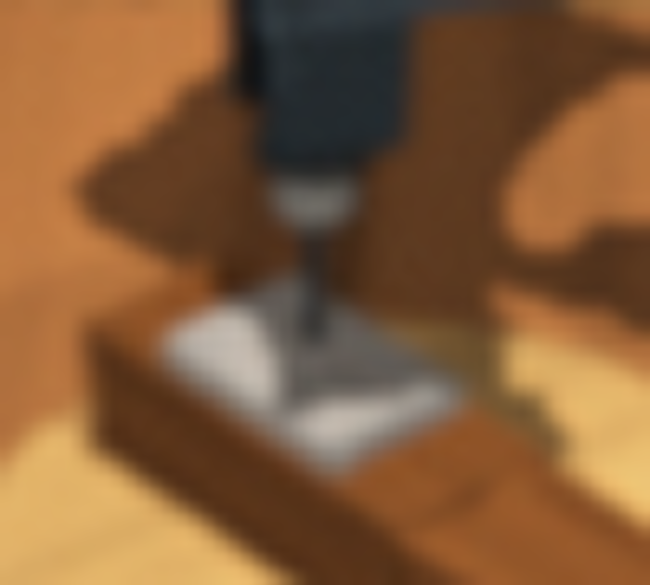

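```bash
python3 -m handwheel '[{"tx":0.1,"ty":-0.2,"tz":0,"roll":0},{"tx":0.1,"ty":-0.2,"tz":0.2,"roll":0},{"tx":0.1,"ty":-0.2,"tz":0.3,"roll":0},{"tx":0.1,"ty":-0.2,"tz":0.3,"roll":0}]' 1.5 40;  python3 -m handwheel '[{"tx":0,"ty":0,"tz":0.05,"roll":0},{"tx":0,"ty":0,"tz":0.1,"roll":0},{"tx":0,"ty":0,"tz":0.1,"roll":0}]'; python3 -m handwheel '[{"tx":0,"ty":0,"tz":0.05,"roll":0},{"tx":0,"ty":0,"tz":0.1,"roll":0},{"tx":0,"ty":0,"tz":0.1,"roll":0}]'
```

```text
clock: 7.85
eef_pos: [0.5529, -0.178, 0.1347]
eef_rot: [0.983, 0.183, -0.0, -0.0]
ft_force: [-0.8, -0.8, -2.4]
gripper_width: 0.0214
clock: 8.15
eef_pos: [0.5529, -0.1781, 0.1338]
eef_rot: [0.983, 0.183, -0.0, -0.0]
ft_force: [-0.2, -0.9, -3.0]
gripper_width: 0.0214
clock: 8.45
eef_pos: [0.553, -0.1781, 0.1329]
eef_rot: [0.983, 0.183, 0.0, 0.0]
ft_force: [0.2, 0.1, -2.7]
gripper_width: 0.0212
```

```bash
python3 -m handwheel '[{"tx":0,"ty":0,"tz":0.05,"roll":0},{"tx":0,"ty":0,"tz":0.1,"roll":0},{"tx":0,"ty":0,"tz":0.1,"roll":0}]'; python3 -m handwheel '[{"tx":0,"ty":0,"tz":0.05,"roll":0},{"tx":0,"ty":0,"tz":0.1,"roll":0},{"tx":0,"ty":0,"tz":0.1,"roll":0}]'
```

```text
clock: 8.75
eef_pos: [0.5531, -0.1781, 0.1319]
eef_rot: [0.983, 0.183, 0.0, 0.0]
ft_force: [0.5, -0.6, -2.1]
gripper_width: 0.0211
clock: 9.05
eef_pos: [0.5531, -0.1782, 0.1309]
eef_rot: [0.983, 0.183, 0.0, 0.0]
ft_force: [0.1, -1.9, -1.1]
gripper_width: 0.0216
```

```bash
python3 -m handwheel '[{"tx":0,"ty":0,"tz":0.05,"roll":0},{"tx":0,"ty":0,"tz":0.05,"roll":0}]'; python3 -m handwheel '[{"tx":0,"ty":0,"tz":0,"roll":0}]'
```

```text
clock: 9.25
eef_pos: [0.5531, -0.1782, 0.1305]
eef_rot: [0.983, 0.183, 0.0, 0.0]
ft_force: [-0.4, -2.9, -1.0]
gripper_width: 0.0212
clock: 9.35
eef_pos: [0.5531, -0.1782, 0.1305]
eef_rot: [0.983, 0.183, 0.0, 0.0]
ft_force: [1.0, -2.4, -0.7]
gripper_width: 0.0214
```

Force is pushing toward −y on the chamfer, so I'll shift about 1 mm that way.

```bash
python3 -m handwheel '[{"tx":-0.03,"ty":0.07,"tz":0,"roll":0},{"tx":-0.04,"ty":0.1,"tz":0,"roll":0},{"tx":-0.04,"ty":0.1,"tz":0,"roll":0}]'; python3 -m handwheel '[{"tx":0,"ty":0,"tz":0.05,"roll":0},{"tx":0,"ty":0,"tz":0.1,"roll":0},{"tx":0,"ty":0,"tz":0.1,"roll":0}]'; python3 -m handwheel '[{"tx":0,"ty":0,"tz":0.05,"roll":0},{"tx":0,"ty":0,"tz":0.1,"roll":0},{"tx":0,"ty":0,"tz":0.1,"roll":0}]'
```

```text
clock: 9.65
eef_pos: [0.5528, -0.179, 0.1303]
eef_rot: [0.983, 0.183, -0.0, -0.0]
ft_force: [0.6, 0.1, -2.9]
gripper_width: 0.0213
clock: 9.95
eef_pos: [0.553, -0.1791, 0.1293]
eef_rot: [0.983, 0.183, -0.0, -0.0]
ft_force: [0.2, -1.1, -2.3]
gripper_width: 0.0214
clock: 10.25
eef_pos: [0.553, -0.1792, 0.1284]
eef_rot: [0.983, 0.183, 0.0, 0.0]
ft_force: [-0.1, -0.8, -3.0]
gripper_width: 0.0215
```

```bash
python3 -m handwheel '[{"tx":-0.02,"ty":0.05,"tz":0.05,"roll":0},{"tx":-0.02,"ty":0.05,"tz":0.1,"roll":0},{"tx":-0.02,"ty":0.05,"tz":0.15,"roll":0},{"tx":-0.02,"ty":0.05,"tz":0.15,"roll":0}]'; python3 -m handwheel '[{"tx":0,"ty":0,"tz":0.1,"roll":0},{"tx":0,"ty":0,"tz":0.15,"roll":0},{"tx":0,"ty":0,"tz":0.15,"roll":0}]'; python3 -m handwheel '[{"tx":0,"ty":0,"tz":0.1,"roll":0},{"tx":0,"ty":0,"tz":0.15,"roll":0},{"tx":0,"ty":0,"tz":0.15,"roll":0}]'
```

```text
clock: 10.65
eef_pos: [0.5529, -0.1796, 0.1268]
eef_rot: [0.983, 0.183, -0.0, -0.0]
ft_force: [0.1, 0.0, -2.3]
gripper_width: 0.0215
clock: 10.95
eef_pos: [0.5529, -0.1796, 0.1253]
eef_rot: [0.983, 0.183, -0.0, -0.0]
ft_force: [-0.4, -0.2, -2.5]
gripper_width: 0.0211
clock: 11.25
eef_pos: [0.553, -0.1797, 0.1238]
eef_rot: [0.983, 0.183, -0.0, -0.0]
ft_force: [0.8, -0.4, -3.3]
gripper_width: 0.0213
```

Centred in the bore with no side force. I'll keep feeling downward.

```bash
python3 -m handwheel '[{"tx":0,"ty":0,"tz":0.1,"roll":0},{"tx":0,"ty":0,"tz":0.15,"roll":0},{"tx":0,"ty":0,"tz":0.15,"roll":0}]'
```

```text
clock: 11.55
eef_pos: [0.553, -0.1797, 0.1223]
eef_rot: [0.983, 0.183, -0.0, -0.0]
ft_force: [0.5, -0.3, -2.5]
gripper_width: 0.0214
```

```bash
python3 -m handwheel '[{"tx":0,"ty":0,"tz":0.1,"roll":0},{"tx":0,"ty":0,"tz":0.15,"roll":0},{"tx":0,"ty":0,"tz":0.15,"roll":0}]'
```

```text
clock: 11.85
eef_pos: [0.5529, -0.1797, 0.1208]
eef_rot: [0.983, 0.183, -0.0, -0.0]
ft_force: [-0.1, -0.5, -3.1]
gripper_width: 0.0213
```

```bash
python3 -m handwheel '[{"tx":0,"ty":0,"tz":0.1,"roll":0},{"tx":0,"ty":0,"tz":0.15,"roll":0},{"tx":0,"ty":0,"tz":0.15,"roll":0}]'
```

```text
clock: 12.15
eef_pos: [0.5531, -0.1797, 0.1195]
eef_rot: [0.983, 0.183, 0.0, 0.0]
ft_force: [-0.4, -0.8, 0.8]
gripper_width: 0.0217
```

```bash
python3 -m handwheel '[{"tx":0,"ty":0,"tz":0.05,"roll":0},{"tx":0,"ty":0,"tz":0.05,"roll":0},{"tx":0,"ty":0,"tz":0.05,"roll":0}]'
```

```text
clock: 12.45
eef_pos: [0.5531, -0.1797, 0.119]
eef_rot: [0.983, 0.183, 0.0, 0.0]
ft_force: [-0.1, 0.4, 2.0]
gripper_width: 0.0214
```

```bash
python3 -m handwheel '[{"tx":0,"ty":0,"tz":0,"roll":0},{"tx":0,"ty":0,"tz":0.05,"roll":0},{"tx":0,"ty":0,"tz":0.05,"roll":0}]'
```

```text
clock: 12.75
eef_pos: [0.5531, -0.1797, 0.1185]
eef_rot: [0.983, 0.183, 0.0, 0.0]
ft_force: [-0.1, 0.2, 3.2]
gripper_width: 0.0215
```

The reaction follows 2 N + 3.5 N/mm, so the point is resting on the wood. Now pressing.

```bash
python3 -m handwheel '[{"tx":0,"ty":0,"tz":0.05,"roll":0},{"tx":0,"ty":0,"tz":0.1,"roll":0},{"tx":0,"ty":0,"tz":0.1,"roll":0}]'
```

```text
clock: 13.05
eef_pos: [0.5531, -0.1797, 0.1175]
eef_rot: [0.983, 0.183, 0.0, 0.0]
ft_force: [0.2, 0.1, 7.8]
gripper_width: 0.0212
```

```bash
python3 -m handwheel '[{"tx":0,"ty":0,"tz":0.05,"roll":0},{"tx":0,"ty":0,"tz":0.08,"roll":0},{"tx":0,"ty":0,"tz":0.08,"roll":0}]'
```

```text
clock: 13.35
eef_pos: [0.5532, -0.1798, 0.1169]
eef_rot: [0.983, 0.183, 0.0, 0.0]
ft_force: [-1.6, -0.8, 7.6]
gripper_width: 0.0214
```

```bash
python3 -m handwheel '[{"tx":0,"ty":0,"tz":0.05,"roll":0},{"tx":0,"ty":0,"tz":0.05,"roll":0}]'
```

```text
clock: 13.55
eef_pos: [0.5532, -0.1798, 0.1164]
eef_rot: [0.983, 0.183, 0.0, 0.0]
ft_force: [-1.2, 0.2, 9.3]
gripper_width: 0.0215
```

```bash
python3 -m handwheel '[{"tx":0,"ty":0,"tz":0.05,"roll":0},{"tx":0,"ty":0,"tz":0.05,"roll":0}]'
```

```text
clock: 13.75
eef_pos: [0.5533, -0.1798, 0.116]
eef_rot: [0.983, 0.183, 0.0, 0.0]
ft_force: [-1.4, 0.4, 9.8]
gripper_width: 0.0215
```

```bash
python3 -m handwheel '[{"tx":0,"ty":0,"tz":0.05,"roll":0},{"tx":0,"ty":0,"tz":0.05,"roll":0}]'
```

```text
clock: 13.95
eef_pos: [0.5532, -0.1797, 0.1152]
eef_rot: [0.983, 0.183, 0.0, 0.0]
ft_force: [2.0, -0.0, 1.1]
gripper_width: 0.0216
```

It tripped: the reaction fell from about 12.5 N to about 4 N. Easing off and withdrawing.

```bash
python3 -m handwheel '[{"tx":0,"ty":0,"tz":-0.05,"roll":0},{"tx":0,"ty":0,"tz":-0.3,"roll":0},{"tx":0,"ty":0,"tz":-0.8,"roll":0},{"tx":0,"ty":0,"tz":-1.3,"roll":0},{"tx":0,"ty":0,"tz":-1.8,"roll":0},{"tx":0,"ty":0,"tz":-2.8,"roll":0},{"tx":0,"ty":0,"tz":-4,"roll":0},{"tx":0,"ty":0,"tz":-5,"roll":0},{"tx":0,"ty":0,"tz":-5,"roll":0}]'; python3 -c "
from h import *
go([.5191,.2075,.1639])
f=manip.grab_frame('side');i=f['image']
o=manip.get_obs();p=o['eef_pos'];print(proj(f,[p-[0,0,.0679],p-[0,0,.0639]]))
cv2.imwrite('pics/z6.png',cv2.resize(i[135:205,225:290],None,fx=8,fy=8,interpolation=0))"
```

```text
clock: 14.85
eef_pos: [0.5539, -0.18, 0.167]
eef_rot: [0.983, 0.183, 0.001, 0.001]
ft_force: [-1.1, -0.1, -2.3]
gripper_width: 0.0213
t 14.85 pos [ 0.5539 -0.18    0.167 ] shift cm tool [ 10.69 -37.41   0.26] z tilt [ 0.0027 -0.0012 -1.    ] F [-1.12 -0.14 -2.3 ] w 0.0213
[[255.73036968 164.25545305]
 [255.73734174 163.22705609]]
```

View pics/z6.png

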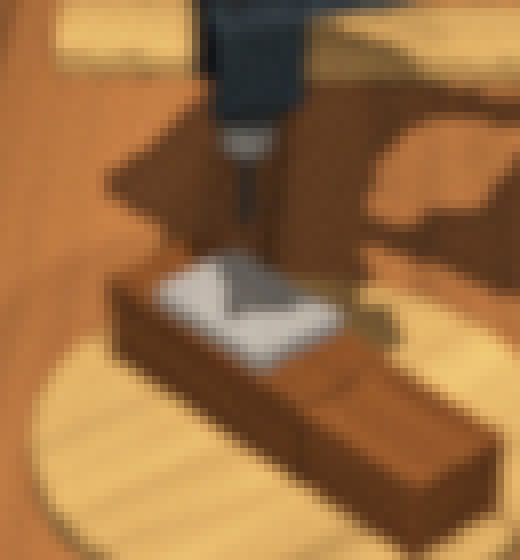

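The needle is visibly shorter, with the tip at about row 162, so it is tripped. Returning to the stand.

```bash
python3 -m handwheel '[{"tx":0.4,"ty":-1.5,"tz":0,"roll":0},{"tx":1.3,"ty":-4.5,"tz":0,"roll":0},{"tx":2.3,"ty":-8,"tz":0,"roll":0},{"tx":3.5,"ty":-12,"tz":0,"roll":0},{"tx":4.6,"ty":-16,"tz":0,"roll":0},{"tx":5.8,"ty":-20,"tz":0,"roll":0},{"tx":6.9,"ty":-24,"tz":0,"roll":0},{"tx":8.1,"ty":-28,"tz":0,"roll":0},{"tx":9.2,"ty":-32,"tz":0,"roll":0},{"tx":10.2,"ty":-35.5,"tz":0,"roll":0},{"tx":10.6,"ty":-37,"tz":0,"roll":0},{"tx":10.7,"ty":-37.4,"tz":0,"roll":0},{"tx":10.7,"ty":-37.4,"tz":0,"roll":0},{"tx":10.7,"ty":-37.4,"tz":0,"roll":0}]' 1.5 40; python3 -c "
from h import *
go([.5191,.2075,.1])
f=manip.grab_frame('side');i=f['image']
o=manip.get_obs();p=o['eef_pos'];print(proj(f,[p-[0,0,.0679],p-[0,0,.0639]]))
cv2.imwrite('pics/z7.png',cv2.resize(i[190:290,220:300],None,fx=6,fy=6,interpolation=0))"
```

```text
clock: 16.3
eef_pos: [0.5183, 0.2069, 0.1649]
eef_rot: [0.983, 0.183, -0.0, 0.0]
ft_force: [0.2, 0.0, -2.9]
gripper_width: 0.0212
t 16.3 pos [0.5183 0.2069 0.1649] shift cm tool [ 0.1  -0.03  6.49] z tilt [-4.e-04 -4.e-04 -1.e+00] F [ 0.22  0.02 -2.86] w 0.0212
[[258.16519137 253.09423617]
 [258.18025259 251.97916485]]
```

View pics/z7.png

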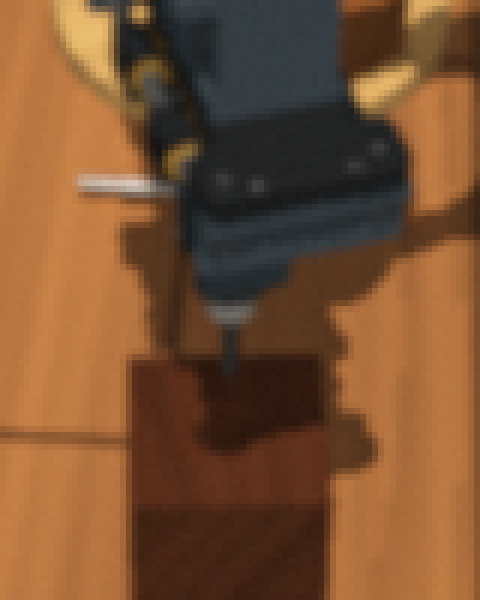

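```bash
python3 -m handwheel '[{"tx":0.05,"ty":0,"tz":1,"roll":0},{"tx":0.1,"ty":0,"tz":3,"roll":0},{"tx":0.1,"ty":0,"tz":5,"roll":0},{"tx":0.1,"ty":0,"tz":6,"roll":0},{"tx":0.1,"ty":0,"tz":6.4,"roll":0},{"tx":0.1,"ty":0,"tz":6.4,"roll":0}]'; python3 -m handwheel '[{"tx":0,"ty":0,"tz":0.2,"roll":0},{"tx":0,"ty":0,"tz":0.4,"roll":0},{"tx":0,"ty":0,"tz":0.5,"roll":0},{"tx":0,"ty":0,"tz":0.5,"roll":0}]'
```

```text
clock: 16.95
eef_pos: [0.5193, 0.2079, 0.1008]
eef_rot: [0.983, 0.183, -0.0, 0.0]
ft_force: [-0.0, 0.1, -3.0]
gripper_width: 0.0214
clock: 17.35
eef_pos: [0.5194, 0.2082, 0.0962]
eef_rot: [0.983, 0.183, 0.0, 0.0]
ft_force: [-0.2, 0.3, -2.6]
gripper_width: 0.0216
```

```bash
python3 -m handwheel '[{"tx":0,"ty":0,"tz":0.2,"roll":0},{"tx":0,"ty":0,"tz":0.4,"roll":0},{"tx":0,"ty":0,"tz":0.5,"roll":0},{"tx":0,"ty":0,"tz":0.5,"roll":0}]'
```

```text
clock: 17.75
eef_pos: [0.5192, 0.2081, 0.0909]
eef_rot: [0.983, 0.183, -0.0, 0.0]
ft_force: [-0.5, 0.1, -2.7]
gripper_width: 0.0212
```

In the hole without any contact. Continuing down slowly.

```bash
python3 -m handwheel '[{"tx":0,"ty":0,"tz":0.2,"roll":0},{"tx":0,"ty":0,"tz":0.4,"roll":0},{"tx":0,"ty":0,"tz":0.6,"roll":0},{"tx":0,"ty":0,"tz":0.8,"roll":0},{"tx":0,"ty":0,"tz":0.9,"roll":0},{"tx":0,"ty":0,"tz":0.9,"roll":0}]'
```

```text
clock: 18.35
eef_pos: [0.5192, 0.2081, 0.0819]
eef_rot: [0.983, 0.183, -0.0, 0.0]
ft_force: [0.3, 0.4, -2.7]
gripper_width: 0.0218
```

```bash
python3 -m handwheel '[{"tx":0,"ty":0,"tz":0.05,"roll":0},{"tx":0,"ty":0,"tz":0.1,"roll":0},{"tx":0,"ty":0,"tz":0.1,"roll":0}]'
```

```text
clock: 18.65
eef_pos: [0.5193, 0.2081, 0.0811]
eef_rot: [0.983, 0.183, 0.0, -0.0]
ft_force: [0.0, 0.1, -3.1]
gripper_width: 0.0214
```

```bash
python3 -m handwheel '[{"tx":0,"ty":0,"tz":0.03,"roll":0},{"tx":0,"ty":0,"tz":0.05,"roll":0},{"tx":0,"ty":0,"tz":0.05,"roll":0}]'
```

```text
clock: 18.95
eef_pos: [0.5193, 0.2082, 0.0806]
eef_rot: [0.983, 0.183, -0.0, -0.0]
ft_force: [-0.1, -0.3, -3.4]
gripper_width: 0.0218
```

```bash
python3 -m handwheel '[{"tx":0,"ty":0,"tz":0.05,"roll":0},{"tx":0,"ty":0,"tz":0.1,"roll":0},{"tx":0,"ty":0,"tz":0.1,"roll":0}]'
```

```text
clock: 19.25
eef_pos: [0.5192, 0.2081, 0.0795]
eef_rot: [0.983, 0.183, -0.0, -0.0]
ft_force: [0.5, 0.4, -3.8]
gripper_width: 0.0214
```

```bash
python3 -m handwheel '[{"tx":0,"ty":0,"tz":0.03,"roll":0},{"tx":0,"ty":0,"tz":0.05,"roll":0},{"tx":0,"ty":0,"tz":0.05,"roll":0}]'
```

```text
clock: 19.55
eef_pos: [0.5193, 0.2081, 0.0791]
eef_rot: [0.983, 0.183, -0.0, -0.0]
ft_force: [-0.0, 0.4, -3.1]
gripper_width: 0.0214
```

```bash
python3 -m handwheel '[{"tx":0,"ty":0,"tz":0.03,"roll":0},{"tx":0,"ty":0,"tz":0.05,"roll":0},{"tx":0,"ty":0,"tz":0.05,"roll":0}]'
```

```text
clock: 19.85
eef_pos: [0.5193, 0.2081, 0.0789]
eef_rot: [0.983, 0.183, 0.0, -0.0]
ft_force: [-1.5, -0.8, 4.0]
gripper_width: 0.0216
```

```bash
python3 -m handwheel '[{"tx":0,"ty":0,"tz":0.03,"roll":0},{"tx":0,"ty":0,"tz":0.03,"roll":0},{"tx":0,"ty":0,"tz":0.03,"roll":0}]'
```

```text
clock: 20.15
eef_pos: [0.5194, 0.2082, 0.0789]
eef_rot: [0.983, 0.183, 0.0, -0.0]
ft_force: [-2.6, -1.0, 9.1]
gripper_width: 0.0215
```

Seated, with contact at the same height as the original grasp. Relieving the load and opening.

```bash
python3 -m handwheel '[{"tx":0,"ty":0,"tz":-0.04,"roll":0},{"tx":0,"ty":0,"tz":-0.04,"roll":0}]' 1.5 40; python3 -m handwheel '[{"tx":0,"ty":0,"tz":0,"roll":0},{"tx":0,"ty":0,"tz":0,"roll":0},{"tx":0,"ty":0,"tz":0,"roll":0},{"tx":0,"ty":0,"tz":0,"roll":0},{"tx":0,"ty":0,"tz":0,"roll":0},{"tx":0,"ty":0,"tz":0,"roll":0},{"tx":0,"ty":0,"tz":0,"roll":0},{"tx":0,"ty":0,"tz":0,"roll":0}]' 9.1 40; python3 -c "
from h import *
go([.5191,.2075,.1])"
```

```text
clock: 20.35
eef_pos: [0.5194, 0.2082, 0.0789]
eef_rot: [0.983, 0.183, 0.0, -0.0]
ft_force: [-1.7, -0.6, 5.6]
gripper_width: 0.0214
clock: 21.15
eef_pos: [0.5193, 0.2081, 0.0787]
eef_rot: [0.983, 0.183, -0.0, -0.0]
ft_force: [0.0, 0.4, 0.2]
gripper_width: 0.0828
t 21.15 pos [0.5193 0.2081 0.0787] shift cm tool [-0.04  0.05 -2.13] z tilt [-0.  0. -1.] F [0.03 0.36 0.21] w 0.0828
```

Released. Raising straight up, then moving away far enough to see the punch.

```bash
python3 -m handwheel '[{"tx":0,"ty":0,"tz":-1,"roll":0},{"tx":0,"ty":0,"tz":-3,"roll":0},{"tx":0,"ty":0,"tz":-6,"roll":0},{"tx":0,"ty":0,"tz":-9,"roll":0},{"tx":0,"ty":0,"tz":-12,"roll":0},{"tx":0,"ty":0,"tz":-14,"roll":0},{"tx":3,"ty":5,"tz":-14,"roll":0},{"tx":5,"ty":10,"tz":-14,"roll":0},{"tx":5,"ty":14,"tz":-14,"roll":0},{"tx":5,"ty":18,"tz":-14,"roll":0},{"tx":5,"ty":22,"tz":-14,"roll":0},{"tx":5,"ty":25,"tz":-14,"roll":0},{"tx":5,"ty":25,"tz":-14,"roll":0},{"tx":5,"ty":25,"tz":-14,"roll":0}]' 9.1 40; python3 -c "
from h import *
go([0,0,.2])
s=manip.grab_frame('side');t=manip.grab_frame('top')
cv2.imwrite('pics/side8.png',s['image']);cv2.imwrite('pics/top8.png',t['image'])
z=lambda i,x,y:cv2.resize(i[y:y+60,x:x+45],None,fx=8,fy=8,interpolation=0)
cv2.imwrite('pics/z8.png',np.hstack([z(s['image'],235,235),z(t['image'],150,180)]))
a=cv2.imread('pics/top0.png').astype(int);b=t['image'].astype(int);d=(abs(a-b).max(2)>40).astype(np.uint8)
c=cv2.connectedComponentsWithStats(d)[2];print([list(k) for k in c[1:] if k[4]>8])
"
```

```text
clock: 22.55
eef_pos: [0.6557, -0.0075, 0.2191]
eef_rot: [0.983, 0.182, 0.0, -0.0]
ft_force: [-0.6, 0.2, 0.5]
gripper_width: 0.0908
t 22.55 pos [ 0.6557 -0.0075  0.2191] shift cm tool [-60.95 -24.2    1.91] z tilt [ 0.e+00  2.e-04 -1.e+00] F [-0.58  0.2   0.47] w 0.0908
[[np.int32(8), np.int32(76), np.int32(361), np.int32(308), np.int32(41625)], [np.int32(185), np.int32(253), np.int32(327), np.int32(131), np.int32(21463)], [np.int32(434), np.int32(294), np.int32(4), np.int32(11), np.int32(19)]]
```

View pics/z8.png

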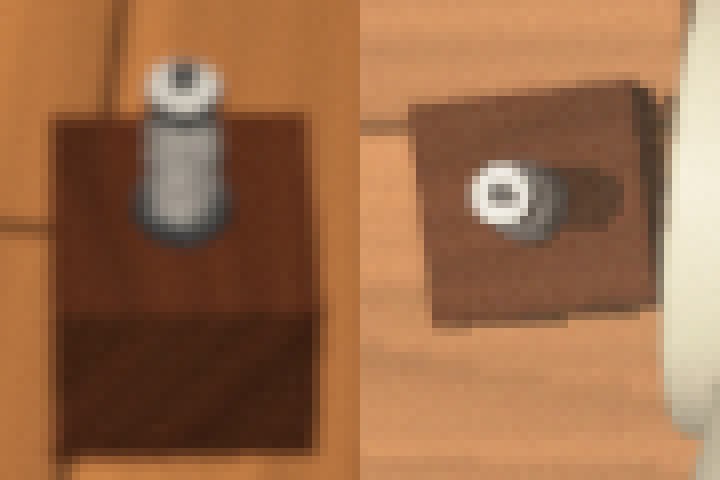

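View pics/side8.png

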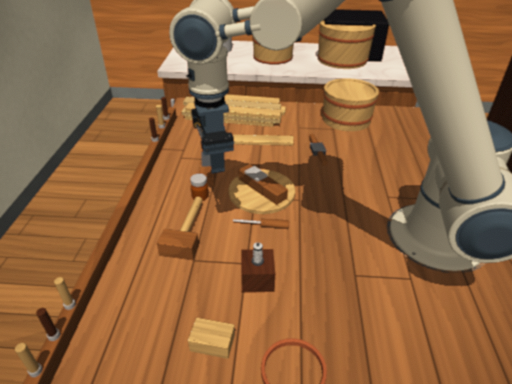

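View pics/top8.png

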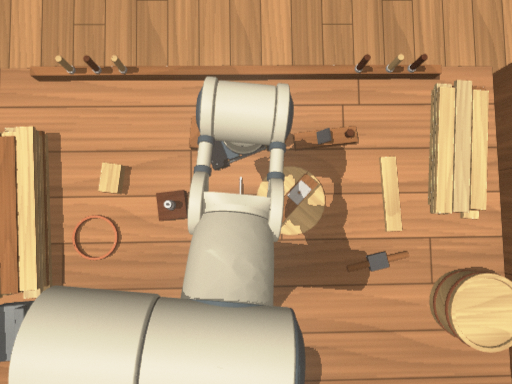

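The punch stands upright in the stand, with its rim at about (257.5,244) in the side view, where it was at the start. The pin now rises higher, at about row 244 in the side view and (167.3,203.5) in the top view. The bystanders look unmoved and the gripper is clear of everything at z 0.22. Handing in.

```bash
python3 -c "
from cell import manip
print(manip.job_done())"
```

```text
the job is handed in; nothing more can be done
None
```

The screw centre is marked, the tripped punch is back in its stand, and the job is handed in at about 22.7 s of the 58 s allowed. The hand-in reports no verdict.

**Feeling the bore:** I lowered the point into the guide hole and moved it about 1.5 mm to ease a sideways force of about 2–3 N from the chamfer. It then met the wood roughly 14 mm down.

**Tripping:** the reaction rose by about 3.5 N per mm to around 12.5 N, then fell to about 4 N when the punch tripped. I eased off straight away. Every reading stayed below the 20 N and 12 N limits, but I only read the force at the end of each short move, so a brief peak in between would not show.

**Putting it back:** the flange touched the stand at the same gripper height as when I picked the punch up. The reaction while seating was about 12 N, against the 40 N limit.

**Last checks:**
- **Punch:** it stands upright in the stand, in the same place as at the start.
- **Tripped state:** the needle looked about 4 mm shorter after the press. In the last pictures the pin looks prouder, but at that resolution I could not measure its 5 mm.
- **Bystanders:** by eye, none look moved. The arm hid part of the mallet, awl and jar in the top view, but the side view shows them in place. My automatic before/after comparison of the top view was swamped by the arm, so it showed nothing useful.
- **Robot:** the gripper is open and clear of everything.

**A disagreement:** the two cameras put the guide hole 4–5 mm apart in y. I started from a position between them and centred the point by touch.

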